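# Bring the thin clay teapot out of its push-to-open drawer

### The arm

A 6-joint arm with a two-finger parallel gripper is mounted at the origin on the work surface. World frame = base frame: x ahead of the robot, y to its left, z up, the work surface at z = 0. Lengths are in mm, angles in rad, forces in N, time in s.
With the tool pointing down it reaches from about 325 to 875 mm from the base axis. Payload 4.4 kg.
Tool frame: the origin (TCP) lies at the very end of the fingers, on their centre line; the grasp point (between the pads) lies 19 mm behind it; z points along the fingers, y is the direction in which the jaws open and shut (so a half turn about z gives the same grasp; the last joint's range is limited). The gripper opens to 85 mm and grips with 20 to 120 N. Pads are 22 mm wide; open, the fingers measure 114 mm over their backs; the gripper's body (76 mm by 85 mm) begins 54 mm behind the grasp point. The pads swing forward as they close: fully open they stand 13 mm farther back than shut.
Start: joints at [-1.468, 0.207, 1.542, -0, 1.393, -0.15], TCP at [143.804, -556.73, 231.282] pointing down, gripper open.
Joint ranges: [-2.73, 2.73], [-0.86, 2.22], [0.23, 2.46], [-1.11, 4.25], [0.08, 2.63], [-2.82, 2.82]. Speed limits (rad/s): [2.79, 2.79, 3.14, 3.14, 3.14, 3.14].

### API

Orientations are given as a unit quaternion [w, x, y, z].
In Python, from workcell import bot gives the robot as it stands. The module is installed in compiled form; this text tells all that it offers.
- The arm moves only by the tool apply_moves, never from a script. Its argument "rows" is a list of rows, each a list of 7 numbers: the closure, from -1 (fully open) to 1 (shut), then the shift along the tool's x, y, z in units of 25 mm (1.0 is 25 mm), then the turn, a rotation vector about the tool's x, y, z in units of 5 degrees (1.0 is 5 degrees). In form: [[grip, tx, ty, tz, ax, ay, az], ...]. A call has 1 to 10 rows; each row shifts and turns the commanded pose from where the row before left it, along the tool's axes as they then stand; what a row does not reach is not made up. A row lasts 1/10 s, in which the tool goes at most 50 mm and 8.59 degrees, less where a joint would pass 70% of its speed; a pose out of reach is approached as far as the arm can. A call is refused whole if a number of a shift passes 1 or a number of a turn 1, either way. A call with a gripper value outside its range is refused whole. The fingers move at their own pace and stop on an object; the grip force is fixed at half the most. Time passes only in rows, so rows that do not move let the fingers close. It gives the time, the measured TCP pose, the force and the opening at its end, in the units of the state.
- bot.get_obs(): the state, without advancing time (a new reading comes with each control period).
- bot.read_camera(name): name is "scene" or "top" or "wrist"; returns (picture, depth): 480x640x3 uint8, red, green, blue; 480x640 float32, mm along the optical axis (not along the pixel's ray), 0 where there is no reading.
- bot.camera_model(name): a dict with "fx", "fy", "cx", "cy" (pixels), "D" ([k1, k2, p1, p2, k3] as OpenCV has them; the pictures are not rectified), "rvec" (rotation vector, rad) and "tvec" (3), from world to camera coordinates, as OpenCV has them; the wrist camera has in their place "T_tool_cam" (4x4, takes a point from camera to tool coordinates, whose origin is the TCP and whose axes are the flange's). Camera axes: x right, y down, z forward; pixel columns grow to the right and rows downward; lengths in mm; the calibration is good to about 2 mm. A picture is of the moment at which its call begins: read the wrist's pose just before it. camera_model takes no time and is no camera call.
- bot.sign_off(): hands the job in, once; it reports no verdict.
Trained networks look in the newest picture that a camera, given by its name, has taken for a name from the list of things; names that differ only in an ending like _2 or _b are one class to them, and where a whole thing is asked for, a point or a joint stands for the part that bears it (a point fixed in the world has none). Each returns a list of dicts, best first, with "p" (0 to 1); they miss things now and then, are a little off and sometimes report something else, mostly with a low value. They report only what shows in the picture. A call takes as long as a camera call. They do not tell look-alikes from the thing itself.
- bot.search_frame(camera, query): "location" ([x, y, z] in mm, in world coordinates, good to about 4 mm: the middle of the surface that is visible of it).
- bot.regions_of(camera, query): "region" (480x640 bool, what is visible of it).
The state is a dict: "t": time; "q": joint angles; "qvel": joint speeds; "joint_torque": joint torques, N m; "tool_pos": TCP position; "tool_rot": TCP orientation; "wrist_force": force on the tool from outside, world axes, zero at the start; "wrist_torque": the same for the moment, N m; "grip_width": opening from 0.0 (shut) to 1.0 (fully open).
Only numpy, scipy, OpenCV 4.12 (cv2) and the standard library are available. Lean on these libraries where they do the work, as an engineer would, in place of code of your own. Each camera call takes 0.05 s, during which the arm holds its last target.

### The job

The fragile cream teapot is kept in the handleless push-to-open drawer. Press the drawer front in until its latch clicks, catch it as it springs back out so that the drawer never flies open, and draw it open. Then lift the teapot out with a light grip, keep it upright with its lid on, set it down softly in the middle of the blue display block and let go, without disturbing the other two pots and the cup.

Things in the scene. Friction and masses are not known exactly. Their poses are not given: they have to be found in the camera images.
- drawer_face (a point): Centre of the outer face of the drawer front: a plain brown wooden panel 248 mm wide, 82 high, 16 thick, no handle, on the robot's side of a pale wooden unit (250 wide, 260 deep, 96 high). 53 mm above the bench; moves with the drawer. x points into the unit (the way the drawer closes), z up. Pushed in about 5 mm (about 12 N) the latch lets go; 1 mm further is the hard stop: press on to 15 to 20 N to be sure.
- drawer_edge (a point): Middle of the panel's top edge, 94 mm above the bench, half-way through its 16 mm thickness; same axes, moves with the drawer. Shut, the panel stands 6 mm off the unit; sprung out, there is a gap of about 60 mm behind it, so it can be pinched from above with one finger in the gap. The drawer's sides rise only to 52 mm above the bench.
- drawer (a joint): How far the drawer is out, m: about 0 latched, -0.006 pushed in to the stop, 0.20 fully out. After the click, when the push eases, a spring (7 N) throws it out over the first 55 mm at up to 0.55 m/s unless a hand goes back with it; keep it under 0.3 m/s or the teapot is knocked about. Then it slides freely (1.5 N drag). Draw it out to 0.16 to 0.19: room for a hand over the teapot.
- pot_mid (a point): Centre of the cream clay teapot, 24 mm above its foot. Round body 56 mm across with an upright belt 15 to 33 mm above the foot: grip that from above, across spout and handle. x points to the spout (tip at 53 mm), handle at -x (52 mm), z up. 70 mm high over the lid's knob; 150 to 240 g with the lid. Starts on the floor of the shut drawer, 16 mm above the bench, inside 190 x 190 mm.
- pot_foot (a point): Centre of the underside of the teapot; x to the spout, z up. The pot is thin-walled: it bears at most 35 N of grip (the force of each finger, so grip with 20 to 30 N) and 20 N between its foot and the block as it is set down or let fall. The block is hard: going 1 mm too low gives about 20 N, so come down slowly and stop at the first touch.
- pot_rim (a point): Centre of the teapot's mouth, 46 mm above its foot.
- lid_seat (a point): Centre of the underside of the teapot's loose cream lid (41 mm across, with a small knob, a 29 mm plug under it drops into the mouth). On the pot it coincides with pot_rim.
- block_top (a point): Centre of the top of the blue cloth-covered display block, fixed, 130 x 130 mm and 80 mm high, on the bench to the left or right; z up.
- redpot: Dark red teapot, 79 mm high, 64 mm across the body, standing on the bench to one side; origin at the centre of its underside. Leave alone.
- greenpot: Dark green teapot, 66 mm high, 53 mm across the body, standing on the bench to one side; origin at the centre of its underside. Leave alone.
- cup: Small blue-grey teacup, 58 mm across, 40 mm high, standing on the bench to one side; origin at the centre of its underside. Leave alone.
Things that resemble listed ones, but are neither listed nor needed, are in the scene too. Of the things like the part that bears block_top, leave any that is green; of the rest the larger one is meant.

How it is judged (in metres and radians):
On the way, in this order (a step that is already met when the one before it is completed fails the run):
1. the latch has let go and the drawer has come out at least 40 mm (value of joint drawer above 0.04 m), for 0.2 s.
2. the teapot is lifted at least 30 mm off the drawer's floor (height (world z) of pot_foot above 0.046 m), for 0.2 s.
At the end, for the whole second after the job is handed in: The teapot stands on the blue block, its foot within 3 mm of the block's top, within 30 mm of the middle, upright within 0.08 rad, at rest, its lid seated within 6 mm; the other pots and the cup are where they were (horizontal distance between pot_foot and block_top below 0.03 m and z of pot_foot in the frame of block_top between -0.003 and 0.003 m and angle between pot_foot's own z axis and vertical below 0.08 rad and distance between lid_seat and pot_rim below 0.006 m and linear speed of pot below 0.02 m/s and not (distance of redpot from where it was at the start of the episode above 0.015 m) and not (distance of greenpot from where it was at the start of the episode above 0.015 m) and not (distance of cup from where it was at the start of the episode above 0.015 m)); the robot touches nothing.
It fails at once if the drawer runs out faster than 0.3 m/s (velocity of joint drawer above 0.3 m/s).
It fails at once if the teapot is squeezed with more than 35 N a side (70 N over both fingers) (contact force between the fingers and pot above 70 N).
It fails at once if the teapot is set on the block with more than 20 N (contact force between pot and block above 20 N).
It fails at once if the teapot tips by more than 0.35 rad or its lid comes off (over 12 mm from its seat) (angle between pot_foot's own z axis and vertical above 0.35 rad or distance between lid_seat and pot_rim above 0.012 m).
It fails at once if another pot or the cup is moved by more than 15 mm (distance of any of redpot, greenpot, cup from where it was at the start of the episode above 0.015 m).
It also fails if it takes over 69 s, if anything falls off the work surface, if the arm or the gripper's body presses on something with over 40 N, if the wrist force passes 120 N, or if a joint passes its speed limit or range.

## Working session

There is one attempt and no reset: what is moved stays moved. The work goes in short steps, Python scripts to look and compute and a tool call to move; the robot and the scene stay as the last step left them, time stands still between calls to the robot, and variables do not carry over. Pictures are saved under pics/ and viewed, and the job is handed in when it is done.

Besides the shell and the picture viewer there is one more tool, called after "Emit:" as name(argument=value, ...), one argument or row to a line, values as JSON. apply_moves: Moves the arm, as the interface text tells. Its arguments: {"type":"object","properties":{"rows":{"type":"array"}},"required":["rows"]}

```bash
ls; mkdir -p pics; python3 - <<'E'
from workcell import bot
import cv2,numpy as np
o=bot.get_obs();print({k:np.round(v,3).tolist() for k,v in o.items()})
for n in("scene","top"):
    im,d=bot.read_camera(n);cv2.imwrite(f"pics/{n}0.png",im[:,:,::-1]);np.save(f"pics/{n}0.npy",d)
    print(n,bot.camera_model(n))
print(bot.camera_model("wrist"))
for q in("drawer_face","drawer_edge","block_top","redpot","greenpot","cup"):
    print(q,[(np.round(r['location']).tolist(),round(r['p'],2)) for r in bot.search_frame("top",q)])
E
```

```text
pics
{'t': 0.0, 'q': [-1.468, 0.207, 1.543, -0.0, 1.393, -0.151], 'qvel': [-0.001, 0.002, 0.001, -0.0, -0.0, 0.001], 'joint_torque': [-0.001, -38.304, -29.16, -0.0, 0.011, -0.0], 'tool_pos': [143.732, -555.939, 230.081], 'tool_rot': [-0.001, 0.992, 0.126, 0.0], 'wrist_force': [-0.309, -0.494, -0.589], 'wrist_torque': [-0.006, -0.04, 0.046], 'grip_width': 1.002}
scene {'fx': 436.33210467058893, 'fy': 436.33210467058893, 'cx': 315.540263384971, 'cy': 238.40527004636007, 'D': array([0.0236585, 0.       , 0.       , 0.       , 0.       ]), 'rvec': array([ 1.65886013,  1.66234297, -0.84719006]), 'tvec': array([ -76.6921608 , -252.03641234, 1639.58033728])}
top {'fx': 490.33003787425264, 'fy': 490.33003787425264, 'cx': 313.3097894122778, 'cy': 244.0938544798657, 'D': array([-0.00379899,  0.        ,  0.        ,  0.        ,  0.        ]), 'rvec': array([ 2.15684868, -2.22086243,  0.06645973]), 'tvec': array([ 110.50105261,  548.07049239, 1423.84236677])}
{'fx': 418.6983898204868, 'fy': 418.6983898204868, 'cx': 315.0225398637456, 'cy': 236.10549028973875, 'D': array([0.0193864, 0.       , 0.       , 0.       , 0.       ]), 'T_tool_cam': array([[ 1.03452095e-03, -9.46006630e-01, -3.24145623e-01,
         8.26006675e+01],
       [ 9.99998869e-01,  1.33266110e-03, -6.97792721e-04,
        -1.66817178e-01],
       [ 1.09209280e-03, -3.24144534e-01,  9.46006939e-01,
        -1.42592982e+02],
       [ 0.00000000e+00,  0.00000000e+00,  0.00000000e+00,
         1.00000000e+00]])}
drawer_face [([629.0, 29.0, 93.0], 0.93)]
drawer_edge [([631.0, 29.0, 92.0], 0.63)]
block_top [([276.0, 194.0, 79.0], 0.7), ([433.0, 380.0, 80.0], 0.69), ([419.0, 578.0, 58.0], 0.66)]
redpot [([405.0, -345.0, 52.0], 0.9)]
greenpot [([603.0, -336.0, 39.0], 0.64)]
cup [([611.0, 349.0, 9.0], 0.53)]
```

View pics/top0.png

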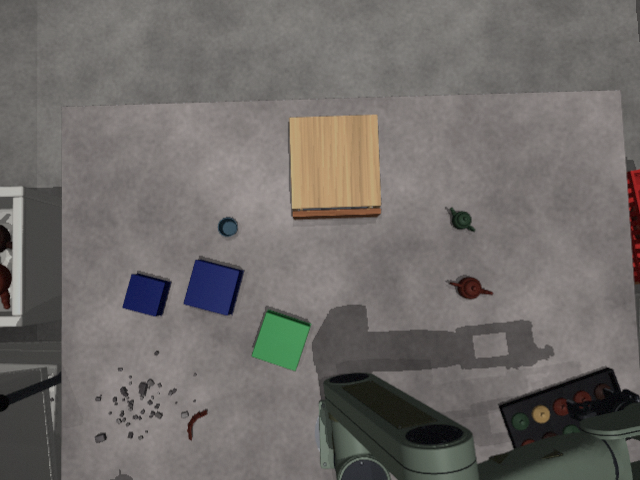

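View pics/scene0.png

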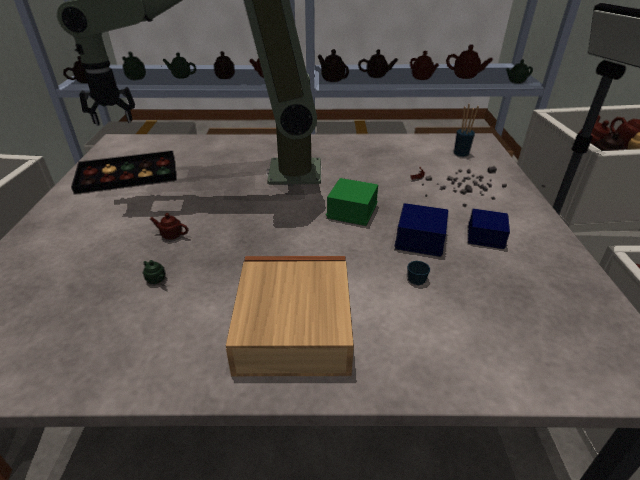

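```bash
cat > h.py <<'E'
import cv2,numpy as np
from scipy.spatial.transform import Rotation as R
from workcell import bot
def cloud(n,d,m=None,tool=None):
    c=bot.camera_model(n)
    K=np.array([[c['fx'],0,c['cx']],[0,c['fy'],c['cy']],[0,0,1]])
    v,u=np.mgrid[:480,:640]
    uv=np.stack([u,v],-1).reshape(-1,1,2).astype(float)
    xy=cv2.undistortPoints(uv,K,c['D']).reshape(480,640,2)
    P=np.dstack([xy*d[...,None],d])
    if n=='wrist':
        T=c['T_tool_cam'];P=P@T[:3,:3].T+T[:3,3]
        return P@R.from_quat(np.roll(tool[1],-1)).as_matrix().T+tool[0]
    Rm=cv2.Rodrigues(c['rvec'])[0]
    return (P-c['tvec'])@Rm
def obs():
    o=bot.get_obs();M=R.from_quat(np.roll(o['tool_rot'],-1)).as_matrix()
    print('t',round(o['t'],2),'pos',np.round(o['tool_pos'],1),'F',np.round(o['wrist_force'],1),'gw',round(o['grip_width'],3));print(np.round(M,3).tolist(),'q',np.round(o['q'],2))
    return o,M
def rect(P,sel):
    p=P[sel][:,:2].astype(np.float32)
    return cv2.minAreaRect(p)
E
python3 - <<'E'
from h import *
for n in("top","scene"):
    d=np.load(f"pics/{n}0.npy");im=cv2.imread(f"pics/{n}0.png");P=cloud(n,d);ok=d>0
    z=P[...,2]
    def rep(name,box,zr):
        x0,x1,y0,y1=box
        s=ok&(P[...,0]>x0)&(P[...,0]<x1)&(P[...,1]>y0)&(P[...,1]<y1)&(z>zr[0])&(z<zr[1])
        s=cv2.erode(s.astype(np.uint8),np.ones((2,2)))>0
        print(n,name,s.sum(),np.round(np.median(z[s]),1),rect(P,s))
    rep('unit',(560,960,-150,200),(85,108))
    s=(P[...,0]>560)&(P[...,0]<1000)&(abs(P[...,1]-29)<60)&(z>85)
    rep('block',(350,530,300,480),(70,92))
    rep('small',(350,530,480,680),(45,92))
    rep('floor',(300,500,-200,0),(-20,20))
    im8=im.astype(int)
    s=ok&(P[...,0]>590)&(P[...,0]<660)&(abs(P[...,1]-29)<100)&(z>80)
    xs=P[...,0][s]; print(np.histogram(xs,bins=np.arange(590,662,4)))
    # row profile at centre
d=np.load("pics/top0.npy");P=cloud("top",d);im=cv2.imread("pics/top0.png")
for u in(300,335,370):
    for v in range(202,224,1): print(u,v,im[v,u],np.round(P[v,u],1))
E
```

```text
top unit 8289 95.8 ((764.85595703125, 26.111129760742188), (281.0460510253906, 247.34014892578125), 0.16835691034793854)
top block 2006 79.2 ((432.48382568359375, 382.4845886230469), (128.3133544921875, 127.2742691040039), 73.68002319335938)
top small 1190 60.5 ((416.4940185546875, 579.281982421875), (99.07624816894531, 98.09054565429688), 73.74392700195312)
top floor 4363 -0.3 ((398.59759521484375, -101.32250213623047), (196.81410217285156, 197.14443969726562), 0.01007053628563881)
(array([  0,   0,   0,   0,   0,   0,   0,   0,  62, 105,  97, 101,  75,
         0,  85, 106,  96]), array([590, 594, 598, 602, 606, 610, 614, 618, 622, 626, 630, 634, 638,
       642, 646, 650, 654, 658]))
scene unit 10307 96.6 ((769.3618774414062, 30.92535400390625), (283.1385803222656, 247.02818298339844), 0.08457192033529282)
scene block 1176 80.0 ((439.7388610839844, 385.289306640625), (125.5215835571289, 126.82576751708984), 73.77938842773438)
scene small 774 61.2 ((422.3536071777344, 581.0916137695312), (99.01239013671875, 99.95986938476562), 73.33502960205078)
scene floor 2349 0.6 ((399.857299804
[... 2339 characters left out ...]
 134] [651.  -71.9  52.7]
370 208 [ 56  77 106] [649.4 -72.9  43.5]
370 209 [ 61  86 131] [639.5 -66.5  96.6]
370 210 [ 61  88 134] [636.7 -66.4  96.1]
370 211 [ 63  89 137] [633.9 -66.3  96.4]
370 212 [ 63  90 139] [631.4 -66.4  94.3]
370 213 [ 57  81 123] [628.8 -66.6  92.4]
370 214 [33 52 80] [625.7 -66.2  95. ]
370 215 [25 35 54] [625.1 -68.3  76.1]
370 216 [25 35 52] [625.4 -71.3  49.6]
370 217 [69 72 81] [624.9 -73.7  28.2]
370 218 [104 107 111] [624.8 -76.5   3.4]
370 219 [108 110 115] [622.1 -76.7   0.7]
370 220 [110 112 117] [618.7 -76.2   3.8]
370 221 [109 112 116] [615.7 -76.1   4.2]
370 222 [106 108 114] [ 6.132e+02 -7.650e+01 -1.000e-01]
370 223 [113 115 122] [610.  -76.2   1.4]
```

Emit:
apply_moves(
  rows=[
    [1,0,0,0,0,0,1],
    [1,0,0,0,0,0,1],
    [1,0,0,0,0,0,0.9],
    [1,0.7,-1,0,0,0,0],
    [1,0.7,-1,0,0,0,0],
    [1,0.7,-1,0,0,0,0],
    [1,0.7,-1,0,0,0,0],
    [1,0.7,-1,0,0,0,0],
    [1,0.7,-1,0,0,0,0],
    [1,0.7,-1,0,0,0,0],
  ],
)

```text
t: 1.4
tool_pos: [266.9, -380.7, 231.4]
tool_rot: [0.0, 1.0, -0.0, 0.0]
wrist_force: [-0.2, -0.0, -0.1]
grip_width: -0.001
```

```bash
python3 -c "
from h import *
obs()"
```

```text
t 1.4 pos [ 266.9 -380.7  231.4] F [-0.2 -0.  -0.1] gw -0.001
[[1.0, -0.0, 0.0], [-0.0, -1.0, -0.0], [0.0, 0.0, -1.0]] q [-1.15 -0.03  1.8   0.    1.37  0.43]
```

Emit:
apply_moves(
  rows=[
    [1,0.75,-1,0,0,0,0],
    [1,0.75,-1,0,0,0,0],
    [1,0.75,-1,0,0,0,0],
    [1,0.75,-1,0,0,0,0],
    [1,0.75,-1,0,0,0,0],
    [1,0.75,-1,0,0,0,0],
    [1,0.75,-1,0,0,0,0],
    [1,0.75,-1,0,0,0,0],
    [1,0.75,-1,0,0,0,0],
    [1,0.75,-1,0,0,0,0],
  ],
)

```text
t: 2.4
tool_pos: [454.6, -130.7, 231.5]
tool_rot: [0.0, 1.0, -0.0, 0.0]
wrist_force: [0.7, 0.1, -0.2]
grip_width: 0.0
```

Emit:
apply_moves(
  rows=[
    [1,0.75,-1,0.5,0,0,0],
    [1,0.75,-1,0.5,0,0,0],
    [1,0.75,-1,0.5,0,0,0],
    [1,0.75,-1,1,0,0,0],
    [1,0.75,-1,1,0,0,0],
    [1,0.75,-1,1,0,0,0],
    [1,0,-0.35,1,0,0,0],
    [1,0,0,1,0,0,0],
    [1,0,0,0.9,0,0,0],
    [1,0,0,0,0,0,0],
  ],
)

```text
t: 3.4
tool_pos: [563.1, 27.5, 42.6]
tool_rot: [-0.0, 1.0, 0.0, -0.004]
wrist_force: [-0.6, -1.2, -0.2]
grip_width: 0.001
```

```bash
python3 -c "
from h import *
obs()
im,d=bot.read_camera('scene');cv2.imwrite('pics/s1.png',im[:,:,::-1])
im,d=bot.read_camera('wrist');cv2.imwrite('pics/w1.png',im[:,:,::-1])"
```

```text
t 3.4 pos [563.1  27.5  42.6] F [-0.6 -1.2 -0.2] gw 0.001
[[1.0, 0.0, -0.008], [0.0, -1.0, 0.001], [-0.008, -0.001, -1.0]] q [-0.1   0.41  1.71 -0.    1.03  1.47]
```

View pics/w1.png

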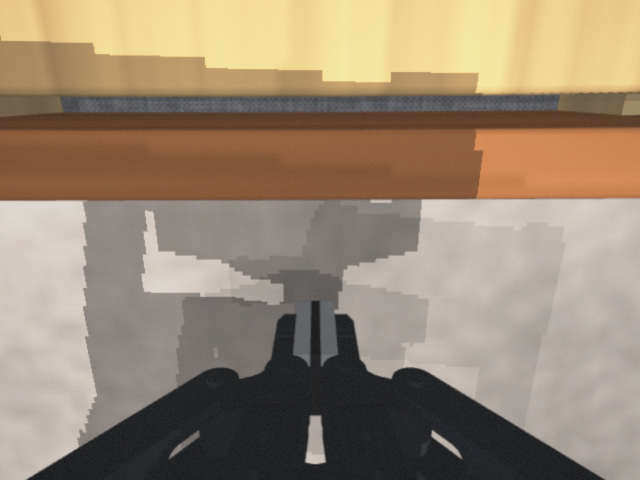

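Emit:
apply_moves(
  rows=[
    [1,0.6,0,0,0,0,0],
    [1,0.6,0,0,0,0,0],
    [1,0.4,0,0,0,0,0],
    [1,0.08,0,0,0,0,0],
    [1,0.08,0,0,0,0,0],
  ],
)

```text
t: 4.0
tool_pos: [610.9, 26.8, 47.1]
tool_rot: [0.0, 1.0, -0.0, 0.0]
wrist_force: [0.4, -0.5, -0.9]
grip_width: -0.0
```

Emit:
apply_moves(
  rows=[
    [1,0.04,0,0,0,0,0],
    [1,0.04,0,0,0,0,0],
  ],
)

```text
t: 4.2
tool_pos: [611.8, 27.0, 46.2]
tool_rot: [-0.0, 1.0, -0.0, -0.001]
wrist_force: [-2.1, -0.4, 1.3]
grip_width: 0.0
```

Emit:
apply_moves(
  rows=[
    [1,0.04,0,0,0,0,0],
    [1,0.04,0,0,0,0,0],
  ],
)

```text
t: 4.4
tool_pos: [611.8, 27.1, 45.6]
tool_rot: [-0.0, 1.0, 0.0, -0.003]
wrist_force: [-7.8, -0.5, 3.0]
grip_width: 0.004
```

Emit:
apply_moves(
  rows=[
    [1,0.04,0,0,0,0,0],
  ],
)

```text
t: 4.5
tool_pos: [611.9, 27.2, 45.2]
tool_rot: [-0.0, 1.0, 0.0, -0.004]
wrist_force: [-8.6, 0.6, 4.3]
grip_width: 0.0
```

Emit:
apply_moves(
  rows=[
    [1,0.04,0,0,0,0,0],
    [1,0.04,0,0,0,0,0],
  ],
)

```text
t: 4.7
tool_pos: [613.3, 27.3, 45.0]
tool_rot: [-0.0, 1.0, 0.0, -0.005]
wrist_force: [-9.6, 0.1, 3.8]
grip_width: -0.002
```

Emit:
apply_moves(
  rows=[
    [1,0.04,0,0,0,0,0],
    [1,0.04,0,0,0,0,0],
  ],
)

```text
t: 4.9
tool_pos: [613.6, 27.4, 44.4]
tool_rot: [-0.0, 1.0, 0.0, -0.007]
wrist_force: [-12.5, -0.2, 4.8]
grip_width: -0.001
```

Emit:
apply_moves(
  rows=[
    [1,0.04,0,0,0,0,0],
    [1,0.04,0,0,0,0,0],
  ],
)

```text
t: 5.1
tool_pos: [613.8, 27.6, 43.8]
tool_rot: [-0.0, 1.0, 0.0, -0.009]
wrist_force: [-16.4, -1.0, 5.4]
grip_width: -0.004
```

Emit:
apply_moves(
  rows=[
    [1,0.04,0,0,0,0,0],
    [1,0.02,0,0,0,0,0],
  ],
)

```text
t: 5.3
tool_pos: [616.8, 27.7, 43.6]
tool_rot: [-0.0, 1.0, 0.0, -0.007]
wrist_force: [-10.2, 1.3, 0.9]
grip_width: 0.004
```

Emit:
apply_moves(
  rows=[
    [1,0.04,0,0,0,0,0],
    [1,0.04,0,0,0,0,0],
  ],
)

```text
t: 5.5
tool_pos: [617.9, 27.7, 43.6]
tool_rot: [-0.0, 1.0, 0.0, -0.008]
wrist_force: [-16.3, -0.1, 5.6]
grip_width: -0.0
```

Emit:
apply_moves(
  rows=[
    [1,0.04,0,0,0,0,0],
    [1,0.04,0,0,0,0,0],
  ],
)

```text
t: 5.7
tool_pos: [617.7, 27.7, 43.5]
tool_rot: [-0.001, 1.0, 0.001, -0.011]
wrist_force: [-20.8, 0.7, 8.7]
grip_width: -0.0
```

Emit:
apply_moves(
  rows=[
    [1,-0.15,0,0,0,0,0],
    [1,-0.15,0,0,0,0,0],
    [1,-0.15,0,0,0,0,0],
    [1,-0.15,0,0,0,0,0],
    [1,-0.15,0,0,0,0,0],
  ],
)

```text
t: 6.2
tool_pos: [604.4, 27.1, 44.0]
tool_rot: [-0.0, 1.0, 0.0, -0.004]
wrist_force: [-4.2, -0.5, -0.9]
grip_width: 0.001
```

Emit:
apply_moves(
  rows=[
    [1,-0.2,0,0,0,0,0],
    [1,-0.2,0,0,0,0,0],
    [1,-0.2,0,0,0,0,0],
    [1,-0.2,0,0,0,0,0],
    [1,-0.2,0,0,0,0,0],
    [1,-0.2,0,0,0,0,0],
    [1,-0.2,0,0,0,0,0],
    [1,-0.2,0,0,0,0,0],
    [1,-0.2,0,0,0,0,0],
    [1,-0.2,0,0,0,0,0],
  ],
)

```text
t: 7.2
tool_pos: [558.7, 26.8, 46.8]
tool_rot: [0.0, 1.0, -0.0, 0.001]
wrist_force: [-1.1, -0.4, -0.2]
grip_width: -0.0
```

Emit:
apply_moves(
  rows=[
    [1,-0.2,0,0,0,0,0],
    [1,-0.2,0,0,0,0,0],
    [1,0,0,0,0,0,0],
  ],
)

```text
t: 7.5
tool_pos: [547.9, 27.0, 46.5]
tool_rot: [-0.0, 1.0, -0.0, 0.0]
wrist_force: [0.8, 0.5, 0.4]
grip_width: -0.002
```

```bash
python3 -c "
from h import *
o,M=obs()
im,d=bot.read_camera('wrist');cv2.imwrite('pics/w2.png',im[:,:,::-1])
P=cloud('wrist',d,tool=(o['tool_pos'],o['tool_rot']))
for v in range(0,240,8): print(v,np.round(P[v,200]),np.round(P[v,450]))
"
```

```text
t 7.5 pos [547.9  27.   46.5] F [0.8 0.5 0.4] gw -0.002
[[1.0, -0.0, 0.0], [-0.0, -1.0, 0.0], [0.0, -0.0, -1.0]] q [-0.11  0.38  1.75  0.    1.01  1.46]
0 [647.  50.  96.] [648.   0.  96.]
8 [647.  51.  92.] [630.  27. 189.]
16 [657.  69.  17.] [657. -23.  14.]
24 [654.  70.  16.] [654. -23.  16.]
32 [651.  70.  17.] [652. -23.  16.]
40 [649.  70.  16.] [649. -23.  16.]
48 [646.  71.  15.] [646. -24.  17.]
56 [643.  71.  16.] [643. -24.  15.]
64 [641.  71.  16.] [641. -24.  16.]
72 [638.  71.  16.] [638. -25.  17.]
80 [635.  72.  16.] [635. -25.  15.]
88 [632.  72.  16.] [632. -25.  16.]
96 [629.  72.  15.] [629. -26.  16.]
104 [626.  72.  16.] [626. -26.  16.]
112 [623.  73.  16.] [623. -26.  16.]
120 [620.  73.  16.] [620. -27.  16.]
128 [617.  73.  18.] [617. -27.  16.]
136 [614.  74.  15.] [614. -27.  16.]
144 [611.  74.  16.] [611. -28.  15.]
152 [607.  74.  16.] [607. -28.  15.]
160 [604.  74.  16.] [604. -28.  17.]
168 [601.  74.  17.] [601. -29.  16.]
176 [598.  75.  16.] [598. -29.  16.]
184 [594.  75.  15.] [594. -29.  16.]
192 [591.  75.  17.] [591. -30.  16.]
200 [587.  76.  16.] [587. -30.  16.]
208 [585.  75.  20.] [585. -29.  21.]
216 [585.  72.  31.] [585. -25.  33.]
224 [585.  69.  42.] [585. -23.  42.]
232 [585.  67.  52.] [585. -19.  52.]
```

View pics/w2.png

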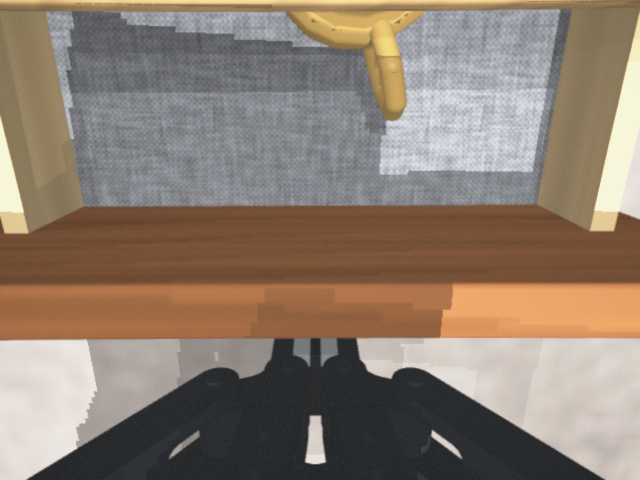

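Emit:
apply_moves(
  rows=[
    [1,-0.2,0,-0.4,0,0,0],
    [1,0,0,-1,0,0,0],
    [1,0,0,-1,0,0,0],
    [1,0,-0.9,-1,0,0,0],
    [1,1,0,0,0,0,-1],
    [-1,0,0,0,0,0,-1],
    [-1,0,0,0,0,0,-1],
    [-1,0,0,0,0,0,-1],
    [-1,0,0,0,0,0,-1],
    [-1,0,0,0,0,0,-1],
  ],
)

```text
t: 8.55
tool_pos: [568.4, 49.4, 132.2]
tool_rot: [0.0, 0.965, 0.26, 0.0]
wrist_force: [0.4, -0.1, -0.4]
grip_width: 0.842
```

Emit:
apply_moves(
  rows=[
    [-1,0,0,0,0,0,-1],
    [-1,0,0,0,0,0,-1],
    [-1,0,0,0,0,0,-1],
    [-1,0,0,0,0,0,-1],
    [-1,0,0,0,0,0,-1],
    [-1,0,0,0,0,0,-1],
    [-1,0,0,0,0,0,-1],
    [-1,0,0,0,0,0,-1],
    [-1,0,0,0,0,0,-1],
    [-1,0,0,0,0,0,-1],
  ],
)

```text
t: 9.55
tool_pos: [568.4, 49.4, 132.2]
tool_rot: [0.0, 0.765, 0.644, 0.0]
wrist_force: [0.0, -0.1, 0.0]
grip_width: 1.003
```

Emit:
apply_moves(
  rows=[
    [-1,0,0,0,0,0,-1],
    [-1,0,0,0,0,0,-1],
    [-1,0,0,0,0,0,0],
  ],
)

```text
t: 9.85
tool_pos: [568.4, 49.4, 132.1]
tool_rot: [0.0, 0.707, 0.707, 0.0]
wrist_force: [0.4, -0.6, 0.8]
grip_width: 1.001
```

```bash
python3 -c "
from h import *
o,M=obs()
im,d=bot.read_camera('wrist');cv2.imwrite('pics/w3.png',im[:,:,::-1])
"
```

```text
t 9.85 pos [568.4  49.4 132.1] F [ 0.4 -0.6  0.8] gw 1.001
[[0.0, 1.0, 0.001], [1.0, -0.0, -0.0], [-0.0, 0.001, -1.0]] q [-0.06  0.3   1.65  0.    1.2  -0.06]
```

View pics/w3.png

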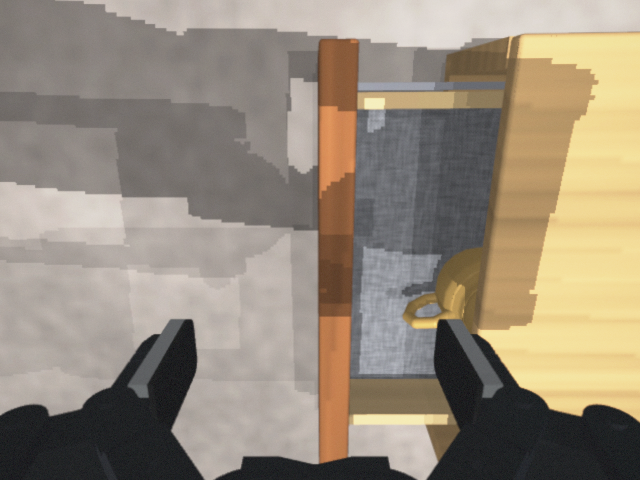

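Emit:
apply_moves(
  rows=[
    [-1,0,0.34,0,0,0,0],
    [-1,0,0,0.8,0,0,0],
    [-1,0,0,0.8,0,0,0],
    [-0.6,0,0,0.7,0,0,0],
    [-0.2,0,0,0,0,0,0],
    [0.2,0,0,0,0,0,0],
    [0.4,0,0,0,0,0,0],
    [0.4,0,0,0,0,0,0],
    [0.4,0,0,0,0,0,0],
  ],
)

```text
t: 10.8
tool_pos: [577.5, 49.4, 74.9]
tool_rot: [0.001, 0.707, 0.707, 0.001]
wrist_force: [0.2, -0.5, -0.1]
grip_width: 0.302
```

Emit:
apply_moves(
  rows=[
    [0.5,0,0,0,0,0,0],
    [0.5,0,0,0,0,0,0],
  ],
)

```text
t: 11.0
tool_pos: [576.9, 49.4, 74.1]
tool_rot: [0.0, 0.707, 0.707, 0.0]
wrist_force: [0.6, -0.3, 0.7]
grip_width: 0.248
```

Emit:
apply_moves(
  rows=[
    [0.56,0,0,0,0,0,0],
    [0.56,0,0,0,0,0,0],
  ],
)

```text
t: 11.2
tool_pos: [576.8, 49.4, 73.9]
tool_rot: [0.0, 0.707, 0.707, 0.0]
wrist_force: [0.0, 0.1, 0.8]
grip_width: 0.218
```

Emit:
apply_moves(
  rows=[
    [0.62,0,0,0,0,0,0],
    [0.62,0,0,0,0,0,0],
  ],
)

```text
t: 11.4
tool_pos: [577.0, 49.4, 73.9]
tool_rot: [0.0, 0.707, 0.707, 0.0]
wrist_force: [0.6, -0.4, 0.0]
grip_width: 0.187
```

Emit:
apply_moves(
  rows=[
    [0.68,0,0,0,0,0,0],
    [0.68,0,0,0,0,0,0],
  ],
)

```text
t: 11.6
tool_pos: [577.1, 49.4, 74.1]
tool_rot: [0.0, 0.707, 0.707, 0.0]
wrist_force: [-0.1, 0.7, 1.7]
grip_width: 0.169
```

Emit:
apply_moves(
  rows=[
    [0.74,0,0,0,0,0,0],
    [0.74,0,0,0,0,0,0],
  ],
)

```text
t: 11.8
tool_pos: [577.1, 49.4, 74.2]
tool_rot: [0.0, 0.707, 0.707, 0.0]
wrist_force: [-0.1, 0.3, 3.3]
grip_width: 0.174
```

Emit:
apply_moves(
  rows=[
    [0.8,0,0,0,0,0,0],
    [0.8,0,0,0,0,0,0],
  ],
)

```text
t: 12.0
tool_pos: [577.1, 49.4, 74.1]
tool_rot: [0.0, 0.707, 0.707, 0.0]
wrist_force: [-0.1, 0.4, 4.0]
grip_width: 0.175
```

Emit:
apply_moves(
  rows=[
    [0.7,0,0,0,0,0,0],
    [0.7,0,0,-0.04,0,0,0],
    [0.7,0,0,-0.04,0,0,0],
    [0.7,0,0,-0.04,0,0,0],
  ],
)

```text
t: 12.4
tool_pos: [574.6, 49.4, 74.3]
tool_rot: [-0.002, 0.707, 0.707, -0.002]
wrist_force: [1.6, -0.6, -12.7]
grip_width: 0.177
```

Emit:
apply_moves(
  rows=[
    [0.7,0,0,-0.04,0,0,0],
    [0.7,0,0,-0.04,0,0,0],
  ],
)

```text
t: 12.6
tool_pos: [572.7, 49.4, 74.4]
tool_rot: [-0.003, 0.707, 0.707, -0.003]
wrist_force: [1.9, -1.9, -26.9]
grip_width: 0.169
```

Emit:
apply_moves(
  rows=[
    [0.7,0,0,-0.04,0,0,0],
    [0.7,0,0,-0.04,0,0,0],
  ],
)

```text
t: 12.8
tool_pos: [571.1, 49.4, 74.5]
tool_rot: [-0.004, 0.707, 0.707, -0.004]
wrist_force: [1.7, -1.9, -34.2]
grip_width: 0.174
```

Emit:
apply_moves(
  rows=[
    [0.7,0,0,0.14,0,0,0],
    [0.7,0,0,0.14,0,0,0],
    [0.67,0,0,0,0,0,0],
    [0.67,0,0,-0.04,0,0,0],
    [0.67,0,0,-0.04,0,0,0],
    [0.67,0,0,-0.04,0,0,0],
  ],
)

```text
t: 13.4
tool_pos: [574.6, 49.4, 74.4]
tool_rot: [-0.002, 0.707, 0.707, -0.002]
wrist_force: [3.1, -1.5, -27.4]
grip_width: 0.17
```

Emit:
apply_moves(
  rows=[
    [0.67,0,0,-0.04,0,0,0],
    [0.67,0,0,-0.04,0,0,0],
  ],
)

```text
t: 13.6
tool_pos: [572.9, 49.4, 74.4]
tool_rot: [-0.003, 0.707, 0.707, -0.003]
wrist_force: [1.8, -2.5, -34.8]
grip_width: 0.17
```

Emit:
apply_moves(
  rows=[
    [0.8,0,0,0.1,0,0,0],
    [0.8,0,0,0.1,0,0,0],
    [0.8,0,-0.1,0,0,0,0],
    [0.8,0,-0.2,0,0,0,0],
    [0.8,0,-0.3,0,0,0,0],
    [0.8,0,-0.4,0,0,0,0],
    [0.8,0,-0.4,0,0,0,0],
    [0.8,0,-0.4,0,0,0,0],
    [0.8,0,-0.4,0,0,0,0],
    [0.8,0,-0.4,0,0,0,0],
  ],
)

```text
t: 14.6
tool_pos: [511.2, 49.1, 74.3]
tool_rot: [0.001, 0.707, 0.707, 0.0]
wrist_force: [1.5, -3.9, -14.6]
grip_width: 0.167
```

Emit:
apply_moves(
  rows=[
    [0.8,0,-0.4,0,0,0,0],
    [0.8,0,-0.4,0,0,0,0],
    [0.8,0,-0.4,0,0,0,0],
    [0.8,0,-0.4,0,0,0,0],
    [0.8,0,-0.3,0,0,0,0],
    [0.8,0,-0.2,0,0,0,0],
    [0.8,0,0,0,0,0,0],
  ],
)

```text
t: 15.3
tool_pos: [457.9, 49.0, 74.2]
tool_rot: [0.0, 0.707, 0.707, -0.001]
wrist_force: [-0.9, -5.4, -10.2]
grip_width: 0.171
```

```bash
python3 -c "
from h import *
o,M=obs()
im,d=bot.read_camera('wrist');cv2.imwrite('pics/w4.png',im[:,:,::-1])
im,d=bot.read_camera('top');cv2.imwrite('pics/t4.png',im[:,:,::-1])
"
```

```text
t 15.3 pos [457.9  49.   74.2] F [ -0.9  -5.4 -10.2] gw 0.171
[[-0.0, 1.0, -0.001], [1.0, 0.0, -0.001], [-0.001, -0.001, -1.0]] q [-0.08  0.17  1.95 -0.    1.02 -0.08]
```

View pics/w4.png

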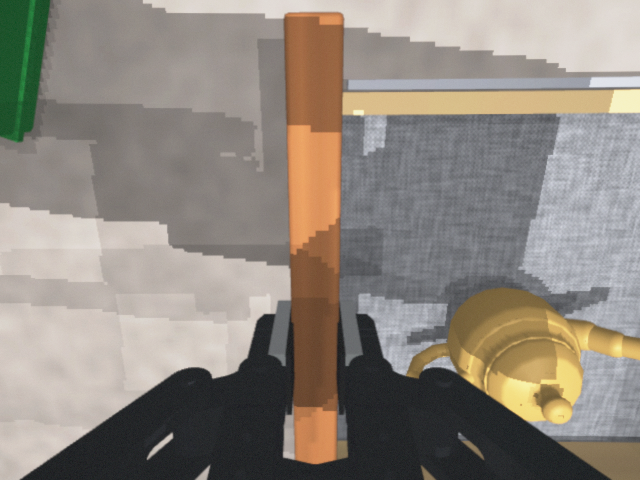

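View pics/t4.png

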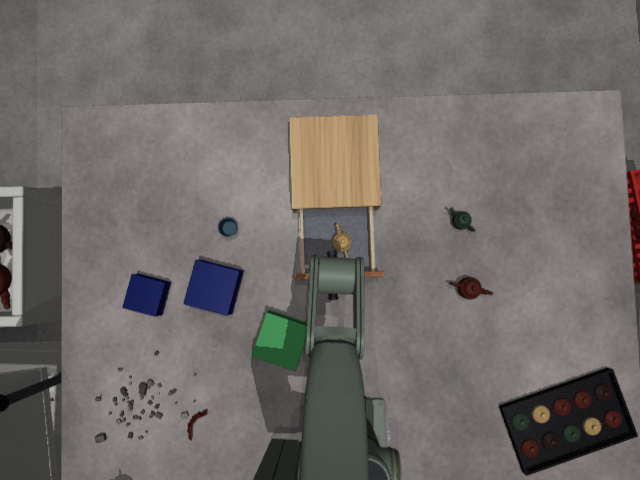

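Emit:
apply_moves(
  rows=[
    [0.5,0,0,0,0,0,0],
    [0.3,0,0,0,0,0,0],
    [0.3,0,0,-0.5,0,0,0],
    [0.3,0,0,-1,0,0,0],
    [0.3,0,0,-1,0,0,0],
    [0,0,0,-1,0,0,0],
    [-0.3,0,0,-1,0,0,0],
    [-1,0,0,-1,0,0,0],
    [-1,-1,0.3,0,0,0,0],
    [-1,0,0,0,0,0,0],
  ],
)

```text
t: 16.4
tool_pos: [469.3, 23.0, 215.1]
tool_rot: [0.003, 0.708, 0.706, 0.002]
wrist_force: [0.4, 0.7, -0.8]
grip_width: 0.998
```

```bash
python3 -c "
from h import *
o,M=obs()
im,d=bot.read_camera('wrist');cv2.imwrite('pics/w5.png',im[:,:,::-1]);np.save('pics/w5.npy',d)
P=cloud('wrist',d,tool=(o['tool_pos'],o['tool_rot']));np.save('pics/w5P.npy',P)
for q in ('pot_mid','lid_seat'):
  for r in bot.search_frame('wrist',q): print(q,np.round(r['location'],1),r['p'])
rg=bot.regions_of('wrist','pot_mid')
for i,r in enumerate(rg): print(r['p'],r['region'].sum())
m=rg[0]['region'];np.save('pics/w5m.npy',m)
p=P[m&(d>0)]
for lo,hi in((20,30),(31,49),(50,60),(62,70),(70,90)):
  s=p[(p[:,2]>lo)&(p[:,2]<hi)]
  if len(s)>5: print(lo,hi,len(s),np.round(s.min(0)),np.round(s.max(0)),np.round(np.median(s,0),1))
"
```

```text
t 16.4 pos [469.3  23.  215.1] F [ 0.4  0.7 -0.8] gw 0.998
[[0.002, 1.0, 0.008], [1.0, -0.002, -0.001], [-0.001, 0.008, -1.0]] q [-0.14 -0.01  1.81 -0.    1.33 -0.13]
pot_mid [540.9  19.   53.6] 0.61
pot_mid [553.7  20.4  75.2] 0.39
lid_seat [550.3  19.7  77.1] 0.76Traceback (most recent call last):
  File "<string>", line 10, in <module>
    m=rg[0]['region'];np.save('pics/w5m.npy',m)
      ~~^^^
IndexError: list index out of range
```

View pics/w5.png

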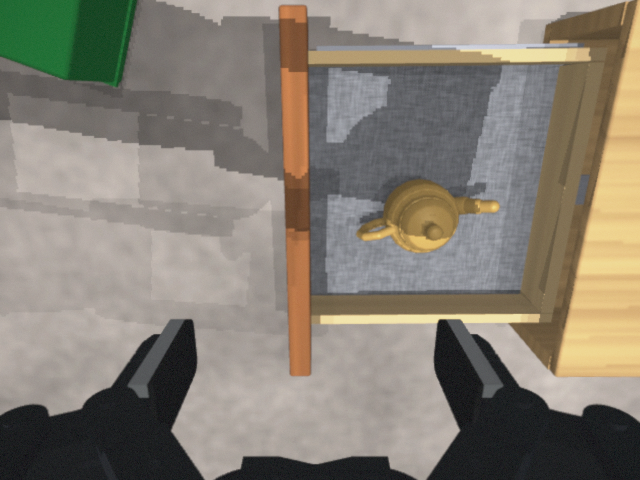

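```bash
python3 -c "
from h import *
P=np.load('pics/w5P.npy')
z=P[...,2];x=P[...,0];y=P[...,1]
v,u=np.mgrid[:480,:640]
s=(u>335)&(u<515)&(v>160)&(v<265)&(z>21)
p=P[s];print(len(p),p.min(0),p.max(0))
from scipy.optimize import least_squares
for lo,hi in((18,30),(30,49),(49,56),(56,62),(62,68),(68,74),(74,80),(80,90)):
  q=p[(p[:,2]>lo)&(p[:,2]<hi)]
  if len(q)>8: print(lo,hi,len(q),np.round(q.min(0)),np.round(q.max(0)),np.round(np.median(q,0),1))
lid=p[(p[:,2]>62)&(p[:,2]<76)]
r=cv2.minEnclosingCircle(lid[:,:2].astype(np.float32));print('lid',r)
b=p[(p[:,2]>30)&(p[:,2]<62)]
f=lambda c:np.clip(np.hypot(b[:,0]-c[0],b[:,1]-c[1])-28,-6,6)
k=p[p[:,2]>78];print('knob',k.mean(0))
# farthest along
c=np.array(r[0]);dd=p[:,:2]-c;h=np.hypot(*dd.T)
A=dd[(h>36)];print('spout dir',[np.round(np.degrees(np.arctan2(*A[A[:,0]*sg>0].mean(0)[::-1])),1) for sg in(1,-1)], h.max())
for sg in (1,-1): print(p[np.argmax(dd[:,0]*sg)])
import itertools
im=cv2.imread('pics/w5.png')[150:280,330:520];cv2.imwrite('pics/w5z.png',cv2.resize(im,None,fx=4,fy=4))
"
```

```text
5483 [467.24059196 -12.22164303  28.81482421] [603.67333702 106.8572495  357.62450917]
30 49 816 [502.  -7.  30.] [588.  42.  49.] [532.8  26.4  41.2]
49 56 1237 [504. -12.  49.] [593.  42.  56.] [544.   26.1  53.5]
56 62 919 [506.  -9.  56.] [604.  39.  62.] [538.9  24.4  58.3]
62 68 661 [531.  -5.  62.] [603.  35.  68.] [548.2  26.3  65.5]
68 74 1473 [534.  -3.  68.] [570.  32.  74.] [549.9  17.5  71.4]
74 80 91 [543.   6.  74.] [560.  24.  79.] [548.8  17.7  74.5]
80 90 203 [547.   9.  80.] [558.  20.  87.] [551.8  15.1  84.2]
lid ((568.0223388671875, 17.901229858398438), 36.805015563964844)
knob [528.24060888  40.56840334 160.09791506]
spout dir [np.float64(19.7), np.float64(-179.9)] 134.42519830674917
[603.67333702  27.94630329  61.73880038]
[467.24059196 106.8572495  357.62450917]
```

View pics/w5z.png

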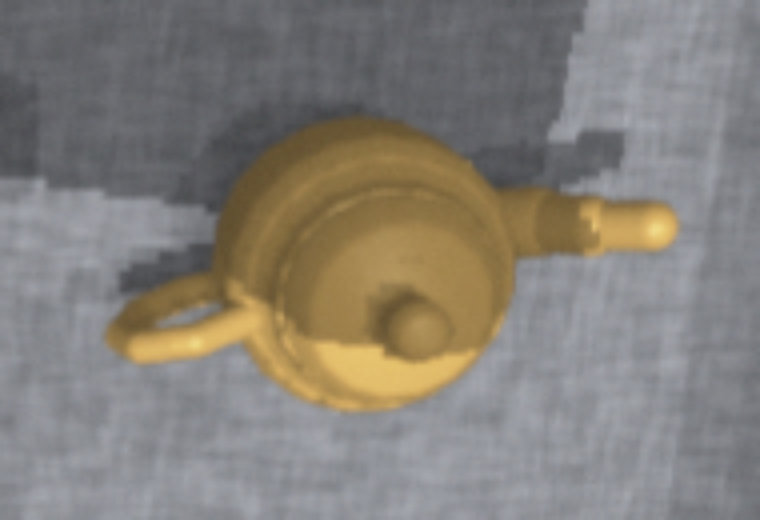

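Emit:
apply_moves(
  rows=[
    [-1,-0.32,1,0,0,0,0],
    [-1,0,1,0,0,0,0],
    [-1,0,1,0,0,0,0],
    [-1,0,0.3,0,0,0,1],
    [-1,0,0,0,0,0,1],
    [-1,0,0,0,0,0,1],
    [-1,0,0,0,0,0,1],
    [-1,0,0,0,0,0,1],
    [-1,0,0,0,0,0,1],
    [-1,0,0,0,0,0,1],
  ],
)

```text
t: 17.6
tool_pos: [548.6, 17.3, 210.8]
tool_rot: [-0.001, 0.888, 0.46, -0.0]
wrist_force: [-0.3, -0.3, 0.3]
grip_width: 1.0
```

Emit:
apply_moves(
  rows=[
    [-1,0,0,0,0,0,1],
    [-1,0,0,0,0,0,1],
    [-1,0,0,0,0,0,1],
    [-1,0,0,0,0,0,1],
    [-1,0,0,0,0,0,1],
    [-1,0,0,0,0,0,1],
    [-1,0,0,0.5,0,0,1],
    [-1,0,0,0.5,0,0,1],
    [-1,0,0,0.5,0,0,0.3],
    [-1,0,0,0,0,0,0],
  ],
)

```text
t: 18.6
tool_pos: [547.2, 17.2, 171.1]
tool_rot: [-0.001, 0.993, 0.118, -0.003]
wrist_force: [-0.3, -0.3, -0.2]
grip_width: 0.999
```

```bash
python3 -c "
from h import *
o,M=obs()
im,d=bot.read_camera('wrist');cv2.imwrite('pics/w6.png',im[:,:,::-1]);np.save('pics/w6.npy',d)
P=cloud('wrist',d,tool=(o['tool_pos'],o['tool_rot']));np.save('pics/w6P.npy',P)
p=P[(abs(P[...,0]-552)<65)&(abs(P[...,1]-15)<60)&(P[...,2]>21)&(P[...,2]<90)]
for lo,hi in((30,49),(49,56),(56,62),(62,68),(68,74),(80,90)):
  q=p[(p[:,2]>lo)&(p[:,2]<hi)]
  if len(q)>8: print(lo,hi,len(q),np.round(q.min(0)),np.round(q.max(0)),np.round(np.median(q,0),1))
"
```

```text
t 18.6 pos [547.2  17.2 171.1] F [-0.3 -0.3 -0.2] gw 0.999
[[0.972, 0.235, -0.005], [0.235, -0.972, 0.001], [-0.005, -0.002, -1.0]] q [-0.13  0.21  1.67  0.    1.27  1.21]
30 49 463 [542. -12.  31.] [589.  42.  49.] [578.5  23.   45.3]
49 56 1612 [505. -14.  49.] [595.  42.  56.] [566.5  19.4  53.6]
56 62 1150 [506.  -9.  56.] [604.  38.  62.] [565.5  17.9  58.1]
62 68 877 [532.  -7.  62.] [604.  35.  68.] [567.1  23.8  65.5]
68 74 2083 [534.  -4.  68.] [571.  33.  74.] [555.2  15.   71.4]
80 90 286 [547.   8.  80.] [558.  20.  87.] [552.9  14.2  84.3]
```

View pics/w6.png

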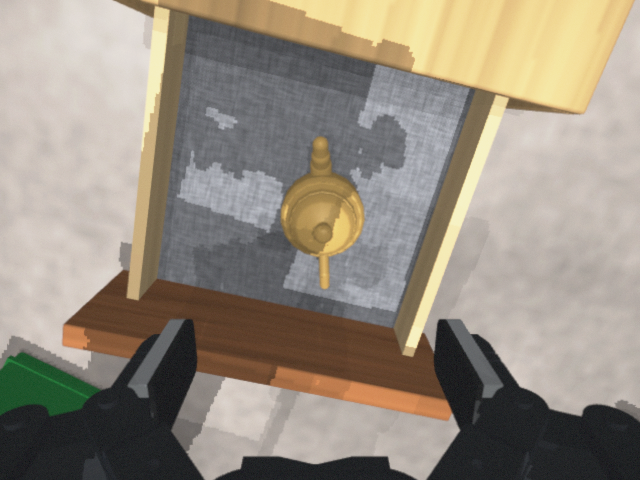

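Emit:
apply_moves(
  rows=[
    [-1,0.18,0.15,0.4,0,0,0],
    [-1,0,0,0.8,0,0,0],
    [-1,0,0,0.8,0,0,0],
    [-1,0,0,0.8,0,0,0],
    [-1,0,0,0.6,0,0,0],
    [-1,0,0,0.4,0,0,0],
    [-1,0,0,0.2,0,0,0],
    [-1,0,0,0,0,0,0],
    [-1,0,0,0,0,0,0],
  ],
)

```text
t: 19.55
tool_pos: [555.2, 13.7, 74.5]
tool_rot: [0.0, 0.993, 0.117, 0.001]
wrist_force: [0.2, -0.2, 0.1]
grip_width: 1.003
```

```bash
python3 -c "
from h import *
o,M=obs()
im,d=bot.read_camera('wrist');cv2.imwrite('pics/w7.png',im[:,:,::-1])
P=cloud('wrist',d,tool=(o['tool_pos'],o['tool_rot']))
p=P[(abs(P[...,0]-552)<35)&(abs(P[...,1]-15)<32)&(P[...,2]>21)&(P[...,2]<90)]
for lo,hi in((49,56),(56,62),(68,74),(80,90)):
  q=p[(p[:,2]>lo)&(p[:,2]<hi)]
  if len(q)>8: print(lo,hi,len(q),np.round(q.min(0)),np.round(q.max(0)),np.round(np.median(q,0),1))
"
```

```text
t 19.55 pos [555.2  13.7  74.5] F [ 0.2 -0.2  0.1] gw 1.003
[[0.972, 0.233, 0.002], [0.233, -0.972, -0.0], [0.001, 0.001, -1.0]] q [-0.13  0.34  1.72 -0.    1.07  1.2 ]
49 56 2940 [521. -13.  49.] [587.  42.  56.] [570.5  20.7  53.4]
56 62 1846 [517.  -9.  56.] [576.  38.  62.] [566.2  13.2  58.2]
68 74 4457 [535.  -4.  68.] [570.  32.  74.] [557.1  16.   71.4]
80 90 674 [547.   8.  80.] [558.  19.  87.] [553.8  14.3  84.2]
```

View pics/w7.png

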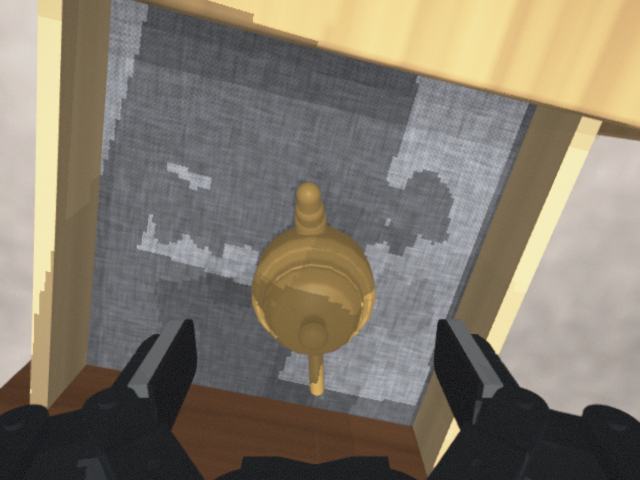

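Emit:
apply_moves(
  rows=[
    [-1,-0.1,-0.05,0.3,0,0,0],
    [-1,0,0,0.5,0,0,0],
    [-1,0,0,0.5,0,0,0],
    [-1,0,0,0.4,0,0,0],
    [-1,0,0,0.3,0,0,0],
    [-1,0,0,0.15,0,0,0],
    [-1,0,0,0,0,0,0],
    [-1,0,0,0,0,0,0],
  ],
)

```text
t: 20.4
tool_pos: [552.1, 14.4, 20.2]
tool_rot: [0.0, 0.993, 0.117, 0.0]
wrist_force: [-0.5, 0.3, 0.1]
grip_width: 0.996
```

Emit:
apply_moves(
  rows=[
    [-0.7,0,0,0,0,0,0],
    [-0.55,0,0,0,0,0,0],
    [-0.45,0,0,0,0,0,0],
    [-0.4,0,0,0,0,0,0],
    [-0.4,0,0,0,0,0,0],
  ],
)

```text
t: 20.9
tool_pos: [551.8, 14.4, 20.2]
tool_rot: [0.0, 0.993, 0.117, 0.0]
wrist_force: [0.5, -0.3, 0.5]
grip_width: 0.7
```

Emit:
apply_moves(
  rows=[
    [-0.37,0,0,0,0,0,0],
    [-0.37,0,0,0,0,0,0],
  ],
)

```text
t: 21.1
tool_pos: [551.7, 14.5, 20.0]
tool_rot: [-0.0, 0.993, 0.117, -0.0]
wrist_force: [0.8, -0.3, 0.3]
grip_width: 0.686
```

Emit:
apply_moves(
  rows=[
    [-0.35,0,0,0,0,0,0],
    [-0.35,0,0,0,0,0,0],
  ],
)

```text
t: 21.3
tool_pos: [551.7, 14.5, 20.0]
tool_rot: [-0.0, 0.993, 0.117, -0.0]
wrist_force: [-1.0, 0.4, 0.1]
grip_width: 0.679
```

Emit:
apply_moves(
  rows=[
    [-0.33,0,0,0,0,0,0],
    [-0.33,0,0,0,0,0,0],
  ],
)

```text
t: 21.5
tool_pos: [551.9, 14.2, 20.1]
tool_rot: [0.0, 0.993, 0.117, 0.0]
wrist_force: [0.1, -0.4, 1.4]
grip_width: 0.662
```

Emit:
apply_moves(
  rows=[
    [-0.31,0,0,0,0,0,0],
    [-0.31,0,0,0,0,0,0],
  ],
)

```text
t: 21.7
tool_pos: [552.0, 14.1, 20.2]
tool_rot: [0.0, 0.993, 0.117, 0.0]
wrist_force: [-0.1, -2.0, 0.7]
grip_width: 0.655
```

Emit:
apply_moves(
  rows=[
    [-0.3,0,0,0,0,0,0],
    [-0.3,0,0,0,0,0,0],
  ],
)

```text
t: 21.9
tool_pos: [552.0, 14.1, 20.3]
tool_rot: [0.0, 0.993, 0.117, 0.0]
wrist_force: [-0.9, -3.2, 2.1]
grip_width: 0.654
```

Emit:
apply_moves(
  rows=[
    [-0.29,0,0,0,0,0,0],
    [-0.29,0,0,0,0,0,0],
  ],
)

```text
t: 22.1
tool_pos: [552.0, 14.1, 20.3]
tool_rot: [0.0, 0.993, 0.117, 0.0]
wrist_force: [-1.4, -3.6, 4.1]
grip_width: 0.647
```

Emit:
apply_moves(
  rows=[
    [-0.28,0,0,0,0,0,0],
    [-0.28,0,0,0,0,0,0],
  ],
)

```text
t: 22.3
tool_pos: [552.0, 14.1, 20.4]
tool_rot: [0.0, 0.993, 0.117, 0.0]
wrist_force: [-1.3, -4.2, 5.4]
grip_width: 0.649
```

Emit:
apply_moves(
  rows=[
    [-0.28,0,0,-0.1,0,0,0],
    [-0.28,0,0,-0.1,0,0,0],
    [-0.28,0,0,-0.1,0,0,0],
    [-0.28,0,0,-0.1,0,0,0],
  ],
)

```text
t: 22.7
tool_pos: [551.2, 15.0, 29.6]
tool_rot: [-0.0, 0.993, 0.117, -0.001]
wrist_force: [0.0, 1.0, -1.8]
grip_width: 0.645
```

```bash
python3 -c "
from h import *
o,M=obs()
im,d=bot.read_camera('wrist');cv2.imwrite('pics/w8.png',im[:,:,::-1])
P=cloud('wrist',d,tool=(o['tool_pos'],o['tool_rot']))
p=P[(abs(P[...,0]-552)<35)&(abs(P[...,1]-15)<32)&(P[...,2]>21)&(P[...,2]<115)]
print(np.percentile(p[:,2],[50,90,99]))
"
```

```text
t 22.7 pos [551.2  15.   29.6] F [ 0.   1.  -1.8] gw 0.645
[[0.972, 0.233, -0.001], [0.233, -0.972, 0.001], [-0.001, -0.001, -1.0]] q [-0.13  0.41  1.75  0.    0.99  1.2 ]
[ 79.41733501 107.84992584 113.34440403]
```

View pics/w8.png

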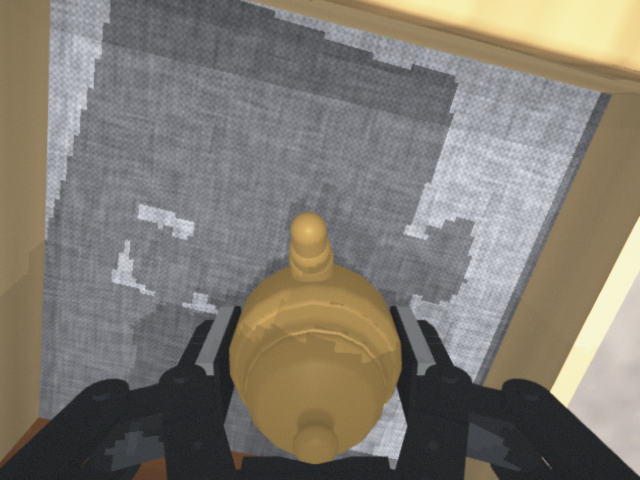

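Emit:
apply_moves(
  rows=[
    [-0.28,0,0,-0.15,0,0,0],
    [-0.28,0,0,-0.25,0,0,0],
    [-0.28,0,0,-0.35,0,0,0],
    [-0.28,0,0,-0.45,0,0,0],
    [-0.28,0,0,-0.55,0,0,0],
    [-0.28,0,0,-0.55,0,0,0],
    [-0.28,0,0,-0.55,0,0,0],
    [-0.28,0,0,-0.55,0,0,0],
    [-0.28,0,0,-0.45,0,0,0],
    [-0.28,0,0,-0.35,0,0,0],
  ],
)

```text
t: 23.75
tool_pos: [552.1, 14.4, 136.5]
tool_rot: [0.0, 0.993, 0.117, 0.001]
wrist_force: [-0.2, -0.4, -1.6]
grip_width: 0.645
```

Emit:
apply_moves(
  rows=[
    [-0.28,0,0,-0.2,0,0,0],
    [-0.28,0,0,-0.1,0,0,0],
    [-0.28,0,-0.1,0,0,0,0],
    [-0.28,0,-0.2,0,0,0,0],
    [-0.28,0,-0.3,0,0,0,0],
    [-0.28,0,-0.4,0,0,0,0],
    [-0.28,0,-0.5,0,0,0,0],
    [-0.28,0,-0.6,0,0,0,0],
  ],
)

```text
t: 24.55
tool_pos: [539.1, 66.7, 142.4]
tool_rot: [-0.0, 0.993, 0.117, -0.0]
wrist_force: [0.8, -0.0, -1.7]
grip_width: 0.645
```

Emit:
apply_moves(
  rows=[
    [-0.28,0,-0.7,0,0,0,0],
    [-0.28,-0.05,-0.7,0,0,0,0],
    [-0.28,-0.1,-0.7,0,0,0,0],
    [-0.28,-0.1,-0.7,0,0,0,0],
    [-0.28,-0.1,-0.7,0,0,0,0],
    [-0.28,-0.1,-0.7,0,0,0,0],
    [-0.28,-0.1,-0.7,0,0,0,0],
    [-0.28,-0.1,-0.7,0,0,0,0],
    [-0.28,-0.1,-0.7,0,0,0,0],
    [-0.28,-0.1,-0.7,0,0,0,0],
  ],
)

```text
t: 25.55
tool_pos: [477.0, 232.4, 142.6]
tool_rot: [-0.0, 0.993, 0.118, -0.0]
wrist_force: [0.3, -0.1, -2.0]
grip_width: 0.648
```

Emit:
apply_moves(
  rows=[
    [-0.28,-0.1,-0.7,0,0,0,0],
    [-0.28,-0.05,-0.7,0,0,0,0],
    [-0.28,0,-0.7,0,0,0,0],
    [-0.28,0,-0.6,0,0,0,0],
    [-0.28,0,-0.5,0,0,0,0],
    [-0.28,0,-0.4,0,0,0,0],
    [-0.28,0,-0.3,0,0,0,0],
    [-0.28,0,-0.2,0,0,0,0],
    [-0.28,0,-0.1,0,0,0,0],
    [-0.28,0,0,0,0,0,0],
  ],
)

```text
t: 26.55
tool_pos: [450.0, 331.9, 142.5]
tool_rot: [0.0, 0.993, 0.117, -0.0]
wrist_force: [0.5, -0.2, -2.6]
grip_width: 0.645
```

```bash
python3 -c "
from h import *
o,M=obs()
im,d=bot.read_camera('wrist');cv2.imwrite('pics/w9.png',im[:,:,::-1])
P=cloud('wrist',d,tool=(o['tool_pos'],o['tool_rot']));np.save('pics/w9P.npy',P)
z=P[...,2];s=(d>0)&(z>72)&(z<88)
b,g,r=[im[...,i].astype(int) for i in (2,1,0)]
s&=(b>r+15)&(b>g+15)
print(s.sum(),np.median(z[s]),rect(P,s))
im,d=bot.read_camera('top');cv2.imwrite('pics/t9.png',im[:,:,::-1])
im,d=bot.read_camera('scene');cv2.imwrite('pics/s9.png',im[:,:,::-1])
"
```

```text
t 26.55 pos [450.  331.9 142.5] F [ 0.5 -0.2 -2.6] gw 0.645
[[0.972, 0.233, 0.0], [0.233, -0.972, -0.0], [-0.0, 0.0, -1.0]] q [ 0.48  0.26  1.67 -0.    1.21  1.82]
43033 80.01618007553176 ((433.27252197265625, 386.4521484375), (129.44265747070312, 130.68450927734375), 73.58335876464844)
```

View pics/w9.png

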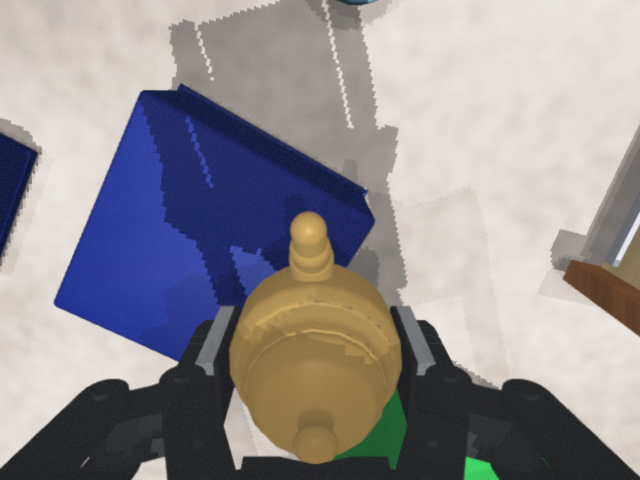

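View pics/s9.png

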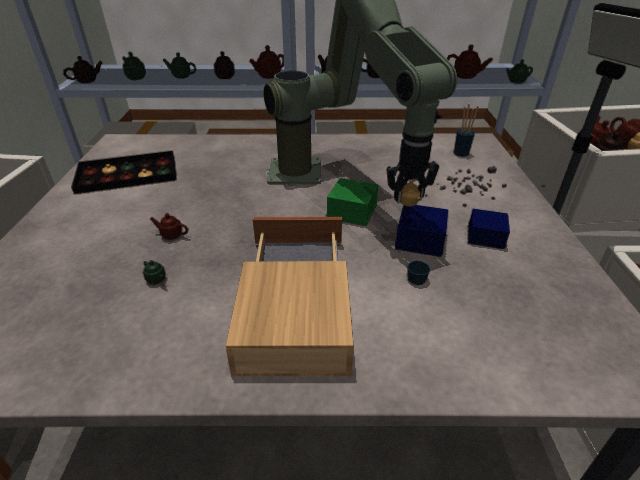

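Emit:
apply_moves(
  rows=[
    [-0.28,0,-0.2,0,0,0,0],
    [-0.28,-0.07,-0.4,0,0,0,0],
    [-0.28,-0.07,-0.5,0,0,0,0],
    [-0.28,0,-0.5,0.1,0,0,0],
    [-0.28,0,-0.4,0.2,0,0,0],
    [-0.28,0,-0.2,0.3,0,0,0],
    [-0.28,0,-0.08,0.4,0,0,0],
    [-0.28,0,0,0.4,0,0,0],
    [-0.28,0,0,0.2,0,0,0],
    [-0.28,0,0,0.1,0,0,0],
  ],
)

```text
t: 27.7
tool_pos: [432.6, 385.7, 98.6]
tool_rot: [0.001, 0.993, 0.117, -0.001]
wrist_force: [-0.2, -0.0, -2.7]
grip_width: 0.644
```

Emit:
apply_moves(
  rows=[
    [-0.28,0,0,0,0,0,0],
    [-0.28,0,0,0,0,0,0],
  ],
)

```text
t: 27.9
tool_pos: [433.7, 386.5, 100.4]
tool_rot: [-0.0, 0.993, 0.117, 0.0]
wrist_force: [-0.1, -0.4, -2.4]
grip_width: 0.644
```

```bash
python3 -c "
from h import *
o,M=obs()
im,d=bot.read_camera('wrist');cv2.imwrite('pics/w10.png',im[:,:,::-1])
P=cloud('wrist',d,tool=(o['tool_pos'],o['tool_rot']))
z=P[...,2];s=(d>0)&(z>72)&(z<86)
b,g,r=[im[...,i].astype(int) for i in (2,1,0)]
s&=(b>r+15)&(b>g+15)
print(s.sum(),np.median(z[s]),rect(P,s))
"
```

```text
t 27.9 pos [433.7 386.5 100.4] F [-0.1 -0.4 -2.4] gw 0.644
[[0.973, 0.233, 0.001], [0.233, -0.973, 0.0], [0.001, -0.0, -1.0]] q [ 0.58  0.36  1.64 -0.    1.14  1.92]
50608 79.95861807434497 ((433.5751037597656, 386.1228942871094), (129.76060485839844, 129.78834533691406), 73.91681671142578)
```

View pics/w10.png

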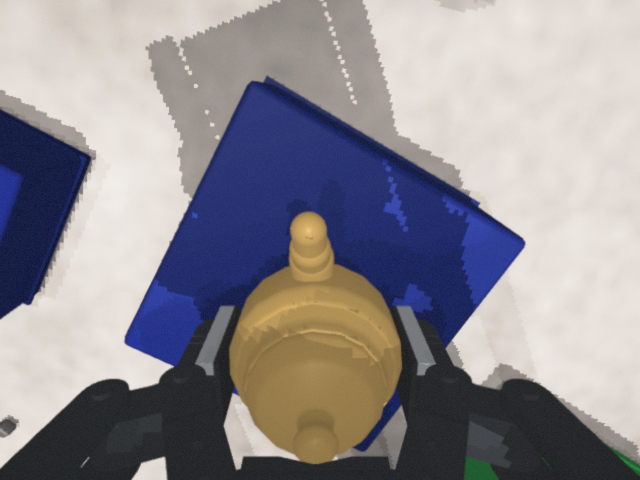

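Emit:
apply_moves(
  rows=[
    [-0.28,0,0,0.1,0,0,0],
    [-0.28,0,0,0.12,0,0,0],
    [-0.28,0,0,0.1,0,0,0],
    [-0.28,0,0,0.08,0,0,0],
    [-0.28,0,0,0.06,0,0,0],
    [-0.28,0,0,0,0,0,0],
    [-0.28,0,0,0,0,0,0],
  ],
)

```text
t: 28.65
tool_pos: [433.2, 386.6, 88.5]
tool_rot: [0.0, 0.993, 0.117, -0.0]
wrist_force: [-0.3, -0.9, -2.0]
grip_width: 0.648
```

Emit:
apply_moves(
  rows=[
    [-0.28,0,0,0.02,0,0,0],
    [-0.28,0,0,0.02,0,0,0],
    [-0.28,0,0,0,0,0,0],
  ],
)

```text
t: 28.95
tool_pos: [433.2, 386.6, 87.5]
tool_rot: [0.0, 0.993, 0.117, -0.0]
wrist_force: [-0.4, -0.4, -1.6]
grip_width: 0.643
```

Emit:
apply_moves(
  rows=[
    [-0.28,0,0,0.02,0,0,0],
    [-0.28,0,0,0,0,0,0],
  ],
)

```text
t: 29.15
tool_pos: [433.2, 386.5, 87.0]
tool_rot: [0.0, 0.993, 0.117, -0.0]
wrist_force: [-0.2, -0.6, -2.9]
grip_width: 0.645
```

Emit:
apply_moves(
  rows=[
    [-0.28,0,0,0.02,0,0,0],
    [-0.28,0,0,0,0,0,0],
  ],
)

```text
t: 29.35
tool_pos: [433.2, 386.5, 86.5]
tool_rot: [0.0, 0.993, 0.117, -0.0]
wrist_force: [0.4, -0.4, -2.3]
grip_width: 0.646
```

Emit:
apply_moves(
  rows=[
    [-0.28,0,0,0.02,0,0,0],
    [-0.28,0,0,0,0,0,0],
  ],
)

```text
t: 29.55
tool_pos: [433.2, 386.5, 86.0]
tool_rot: [0.0, 0.993, 0.117, -0.0]
wrist_force: [-0.8, 0.7, -1.8]
grip_width: 0.645
```

Emit:
apply_moves(
  rows=[
    [-0.28,0,0,0.02,0,0,0],
    [-0.28,0,0,0,0,0,0],
  ],
)

```text
t: 29.75
tool_pos: [433.1, 386.5, 85.4]
tool_rot: [0.0, 0.993, 0.117, -0.0]
wrist_force: [-0.7, -0.4, -2.8]
grip_width: 0.647
```

Emit:
apply_moves(
  rows=[
    [-0.28,0,0,0.02,0,0,0],
    [-0.28,0,0,0,0,0,0],
  ],
)

```text
t: 29.95
tool_pos: [433.2, 386.5, 84.9]
tool_rot: [0.0, 0.993, 0.117, -0.0]
wrist_force: [-0.1, 0.8, -2.2]
grip_width: 0.645
```

Now 0.25 mm steps, one call at a time.

Emit:
apply_moves(
  rows=[
    [-0.28,0,0,0.01,0,0,0],
    [-0.28,0,0,0,0,0,0],
  ],
)

```text
t: 30.15
tool_pos: [433.2, 386.5, 84.8]
tool_rot: [0.0, 0.993, 0.117, -0.0]
wrist_force: [-1.1, -0.3, -1.9]
grip_width: 0.646
```

Emit:
apply_moves(
  rows=[
    [-0.28,0,0,0.01,0,0,0],
    [-0.28,0,0,0,0,0,0],
  ],
)

```text
t: 30.35
tool_pos: [433.2, 386.6, 84.6]
tool_rot: [-0.0, 0.993, 0.117, 0.0]
wrist_force: [0.3, -0.2, -2.3]
grip_width: 0.646
```

Emit:
apply_moves(
  rows=[
    [-0.28,0,0,0.01,0,0,0],
    [-0.28,0,0,0,0,0,0],
  ],
)

```text
t: 30.55
tool_pos: [433.3, 386.6, 84.5]
tool_rot: [-0.0, 0.993, 0.117, 0.0]
wrist_force: [-0.1, -0.9, -0.8]
grip_width: 0.646
```

Emit:
apply_moves(
  rows=[
    [-0.28,0,0,0.01,0,0,0],
    [-0.28,0,0,0,0,0,0],
  ],
)

```text
t: 30.75
tool_pos: [433.3, 386.6, 84.5]
tool_rot: [-0.0, 0.993, 0.117, 0.0]
wrist_force: [-1.0, -1.5, 2.9]
grip_width: 0.647
```

Emit:
apply_moves(
  rows=[
    [-0.3,0,0,0,0,0,0],
    [-0.33,0,0,0,0,0,0],
    [-0.36,0,0,0,0,0,0],
    [-0.42,0,0,0,0,0,0],
    [-0.55,0,0,0,0,0,0],
    [-0.75,0,0,0,0,0,0],
    [-1,0,0,0,0,0,0],
    [-1,0,0,0,0,0,0],
    [-1,0,0,0,0,0,0],
  ],
)

```text
t: 31.65
tool_pos: [433.2, 386.6, 84.0]
tool_rot: [-0.0, 0.993, 0.117, 0.0]
wrist_force: [0.2, -0.1, -0.9]
grip_width: 1.004
```

Emit:
apply_moves(
  rows=[
    [-1,0,0,-0.1,0,0,0],
    [-1,0,0,-0.3,0,0,0],
    [-1,0,0,-0.6,0,0,0],
    [-1,0,0,-0.8,0,0,0],
    [-1,0,0,-0.8,0,0,0],
    [-1,0,0,-0.8,0,0,0],
    [-1,0,0,-0.8,0,0,0],
    [-1,0,0,-0.4,0,0,0],
    [-1,0,0,0,0,0,0],
    [-1,0,0,0,0,0,0],
  ],
)

```text
t: 32.65
tool_pos: [433.0, 386.4, 199.0]
tool_rot: [0.0, 0.993, 0.117, -0.0]
wrist_force: [0.0, -0.2, -1.2]
grip_width: 1.0
```

```bash
python3 -c "
from h import *
o,M=obs()
im,d=bot.read_camera('wrist');cv2.imwrite('pics/w11.png',im[:,:,::-1])
P=cloud('wrist',d,tool=(o['tool_pos'],o['tool_rot']))
p=P[(abs(P[...,0]-433)<60)&(abs(P[...,1]-386)<40)&(P[...,2]>86)&(P[...,2]<155)]
for lo,hi in((94,112),(112,120),(132,138),(144,152)):
  q=p[(p[:,2]>lo)&(p[:,2]<hi)]
  if len(q)>8: print(lo,hi,len(q),np.round(q.min(0)),np.round(q.max(0)),np.round(np.median(q,0),1))
im,d=bot.read_camera('top');cv2.imwrite('pics/t11.png',im[:,:,::-1])
for q in ('redpot','greenpot','cup'):print(q,[(np.round(r['location']),round(r['p'],2)) for r in bot.search_frame('top',q)])
"
```

```text
t 32.65 pos [433.  386.4 199. ] F [ 0.  -0.2 -1.2] gw 1.0
[[0.972, 0.233, -0.0], [0.233, -0.972, -0.0], [-0.0, 0.0, -1.0]] q [0.58 0.25 1.56 0.   1.33 1.91]
94 112 568 [433. 363.  95.] [471. 415. 112.] [459.8 392.4 107.8]
112 120 2077 [387. 359. 112.] [477. 414. 120.] [450.8 393.2 117.5]
132 138 2652 [416. 369. 132.] [452. 405. 138.] [437.2 387.9 135.4]
144 152 371 [428. 381. 144.] [439. 392. 151.] [434.6 386.9 148.3]
redpot [(array([ 408., -345.,   49.]), 0.73)]
greenpot [(array([ 606., -334.,   40.]), 0.59)]
cup [(array([608., 349.,   7.]), 0.85)]
```

View pics/w11.png

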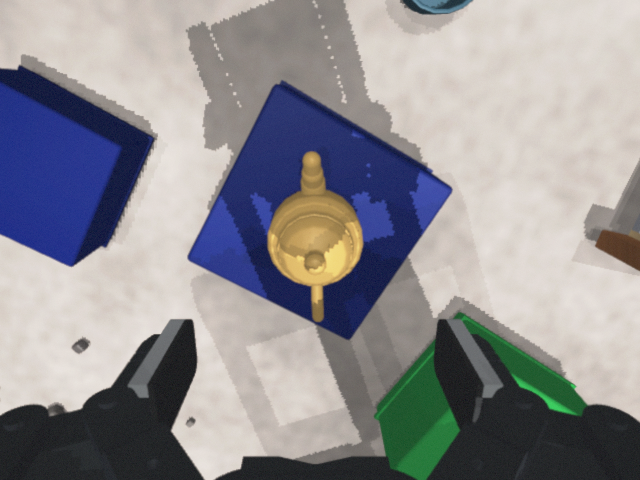

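View pics/t11.png

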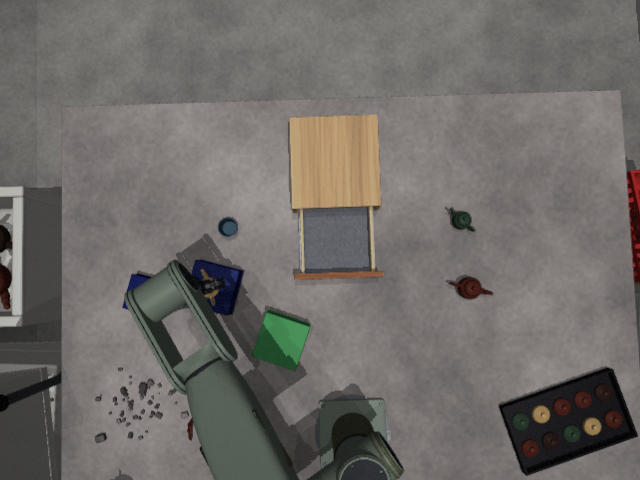

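The pot stands upright with its lid on at about (434, 387), and its knob top is at about z = 150 mm, as it should be. The block's centre is at (433.5, 386). The other pots and the cup have not moved, and the arm is clear, so I am handing in.

```bash
python3 -c "
from workcell import bot
print(bot.sign_off())"
```

```text
the job is handed in; nothing more can be done
None
```

The cream teapot is standing on the larger blue block with its lid on, the gripper is clear of it, and I handed the job in at about 33 s; no verdict is reported.

- **Drawer:** I pressed the front to about 21 N at the hard stop. It then came back against the shut fingers at 40 to 50 mm/s. I pinched the panel edge and drew the drawer out to about 0.176 m.
- **Lift and placing:** I closed on the pot's belt only just past contact and lifted it. The wrist carried about 2 N. I lowered it onto the block in 0.25 mm steps, stopping with an estimated 5 N between foot and block, then opened and rose straight up.
- **Last checks:**
  - The pot's centre measured about 1 mm from the block's centre.
  - The lid's top measured about 135 mm and the knob top about 150 mm, both as expected for a seated lid.
  - The pot looked upright in the wrist picture.
  - Detections of the red pot, green pot and cup agreed with their starting positions within about 4 mm, which is the detector's accuracy.
- **Not verified:**
  - **Grip force on the pot:** it cannot be read directly. Pinching the panel just past contact held at least 35 N of lift without slipping, so the grip may already be near its fixed force even at a small closure.
  - **Drawer speed:** I only know it from how fast the arm moved.

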